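Flip the ratchet of a desk book press and clamp a glued notebook

ROBOT

A 6-joint arm with a two-finger parallel gripper is mounted at the origin on a cart in front of the work surface, level with it; the furniture and walls round the work are solid. World frame = base frame: x ahead of the robot, y to its left, z up, the work surface at z = 0. Lengths are in mm, angles in rad, forces in N, time in s.
With the tool pointing down it reaches from about 325 to 900 mm from the base axis. Payload 6.1 kg.
Tool frame: the origin (TCP) lies between the finger pads; the fingertips stand 14 mm ahead of it and the grasp point (between the pads) lies 5 mm behind it (robot.tcp_to_tips is the distance from the TCP to the fingertips, in mm); z points along the fingers, y is the line along which they close (so a half turn about z gives the same grasp; the last joint's range is limited). The gripper opens to 85 mm and grips with 20 to 120 N. Pads are 22 mm wide; open, the fingers measure 114 mm over their backs; the gripper's body (76 mm by 85 mm) begins 54 mm behind the grasp point. The pads swing forward as they close: fully open they stand 13 mm farther back than shut.
Start: joints at [1.175, 0.22, 1.526, -0, 1.395, -0.126], TCP at [166.585, 602.383, 245.3] pointing down, gripper open.
Joint ranges: [-2.98, 2.98], [-0.91, 2.08], [0.09, 2.57], [-1.24, 4.39], [0.2, 2.65], [-2.68, 2.68]. Speed limits (rad/s): [2.57, 2.57, 3.01, 3.14, 3.14, 3.14].

INTERFACE

Orientations are given as a unit quaternion [x, y, z, w].
In Python, from station import robot gives the robot as it stands.
- The arm moves only by the shell command python3 -m creep 'ROWS' [FORCE]. ROWS is JSON, a list of rows, each a list of 5 numbers: the shift along the world's x, y, z in mm, then the turn about the world's z in degrees, then the closure, from -1 (fully open) to 1 (shut). A call has 1 to 8 rows; each row shifts and turns the commanded pose from where the row before left it; what a row does not reach is not made up. A row lasts 1/8 s, in which the tool goes at most 62.5 mm and 10.7 degrees, less where a joint would pass 70% of its speed; a pose out of reach is approached as far as the arm can. A call with a gripper value outside its range is refused whole. The fingers move at their own pace and stop on an object; FORCE is the grip in N (left out, the last holds). Time passes only in rows, so rows that do not move let the fingers close. It gives the time, the measured TCP pose, the force, the opening and the grip force at its end, in the units of the state.
- robot.get_state(): the state, without advancing time (a new reading comes with each control period).
- robot.read_camera(name): name is "scene" or "top"; returns a dict with "pixels" (384x512x3 uint8, blue, green, red), "depth" (384x512 float32, mm along the optical axis (not along the pixel's ray), 0 where there is no reading), "fx", "fy", "cx", "cy" (pixels), "view" (4x4, takes a point from world to camera coordinates). Camera axes: x right, y down, z forward; pixel columns grow to the right and rows downward; lengths in mm; the calibration is good to about 2 mm. A picture is of the moment at which its call begins.
- robot.job_done(): hands the job in; it is judged then, once.
Trained networks look in a picture, given as the dict that the camera call returned (one of the last four; its "shot" number tells which), for a name from the list of things; names that differ only in an ending like _2 or _b are one class to them, and where a whole thing is asked for, a point or a joint stands for the part that bears it (a point fixed in the world has none). Each returns a list of dicts, best first, with "conf" (0 to 1); they miss things now and then, are a little off and sometimes report something else, mostly with a low value. They report only what shows in the picture. A call takes as long as a camera call.
- robot.boxes_of(picture, target): "centre" ([column, row] in pixels, amid what is visible of it).
- robot.outline_of(picture, target): "mask" (384x512 bool, what is visible of it) and "centre" ([column, row] in pixels, amid what is visible of it).
The state is a dict: "clock": time; "joint_pos": joint angles; "joint_velocities": joint speeds; "joint_torque": joint torques, N m; "position": TCP position; "ee_rot": TCP orientation; "force": force on the tool from outside, world axes, zero at the start; "wrist_torque": the same for the moment, N m; "finger_gap": finger opening in mm; "finger_force": force on a finger pad.
Only numpy, scipy, OpenCV 4.12 (cv2) and the standard library are available. Lean on these libraries where they do the work, as an engineer would, in place of code of your own. Each camera call takes 0.05 s, during which the arm holds its last target. There are 200 camera calls.

TASK

The glued notebook in the blue book press has to be clamped. Flip the small red direction lever on the ratchet over to the tightening side, swing the handle all the way back to feel that it now free-wheels without raising the press plate, then ratchet the plate down onto the notebook until moving the handle takes about twice the force it took to turn the unloaded screw (some 14 N at the grip), and let go. Do not strain the press, shift the notebook or disturb the glue stick and ink bottle beside it.

Things in the scene. Friction and masses are not known exactly. Their poses are not given: they have to be found in the camera images.
- press: Fixed blue C-frame book press, origin under the ratchet's axis. z up; the handle points along its -x at handle 0, toward the robot; +y is the robot's left. Foot 190 x 170 x 14 mm, column behind. Above the ratchet overhangs a round blue plate centred on the axis, radius 64 mm, underside 172 and top 188 mm above the desk (boss to 194). A neck of 13 mm radius joins head and plate.
- press_axis (a point): Point on the upright turning axis of the ratchet, on the flat top of its steel head (radius 32 mm), 118 mm above the desk.
- handle (a joint): Angle of the ratchet handle, rad; grows clockwise from above, grip moving to press +y: the tightening stroke. Stops at -0.75 and 0.75 feel like a tight press; stroke within 0.65; fully back: below -0.5. It stays where left. Moved at the grip: free-wheel 2 N with light clicks each 0.31 rad, unloaded screw 7 N. A stroke begins with up to 0.31 rad of free play. Bar 16 mm wide, top 111 mm above desk.
- handle_grip (a point): Middle of the black upright round grip at the handle's end, on the grip's axis, 130 mm from the turning axis, 140 mm above the desk. The grip is 18 mm thick, reaches from 114 to 160 mm above the desk, and spins freely on its pin.
- lever (a joint): Angle of the red direction lever on the handle about its upright pivot, rad. 0: in line with the handle, pointing outward. Range -0.38 to 0.38. Positive, leaning to press +y (the side of the tightening stroke): tighten. Negative: loosen (it starts so; swinging the handle back would then raise the plate). It stays where left, takes 2 to 4 N sideways at its tip and is surely over above 0.25.
- lever_tip (a point): Near the outer end of the red lever, an upright fin 7 mm thick, 120 to 142 mm above the desk; this point: 131 mm high, 30 mm from the lever's pivot, 2 mm short of its end. The pivot is on the handle's line, 22 mm from the axis, so the fin lies wholly under the round plate. A tool leaning about 40 degrees, body outward over the handle, reaches beside it; an upright one does not.
- screw (a joint): Turn of the press screw, rad, 0 at the start, grows when tightening; each radian lowers the plate's carrier by 5 mm. It turns only through the ratchet.
- plate: Aluminium press plate, 85 x 120 x 10 mm, on two short springs (40 N per mm of squeeze) under the carrier; origin 48 mm below its underside. Once it meets the notebook, the pull at the grip grows by about 8 N per radian of screw. Well clamped: about 100 N of squeeze, some 14 N at the grip while moving (less when held still); 240 N, or 20 N, is too much. It relaxes a little on release.
- notebook: Blue notebook, 148 x 109 x 14 mm, loose on a wooden board on the foot of the press, under the plate; origin in the middle of its underside. The board's height varies: the plate starts 4 to 10 mm above the notebook.
- glue_stick: Red and white glue stick standing beside the press, 27 mm thick, 88 mm tall, origin in the middle of its foot. Leave it alone.
- ink_bottle: Small brown dropper bottle with black cap standing on the other side of the press, 33 mm thick, 102 mm tall, origin in the middle of its foot. Leave it alone.

How it is judged:
By the outcome, as a careful person would: the job done as asked, in the order asked, and still so for the second after the job is handed in, with the robot touching nothing.
It also fails if it takes over 67 s, if anything falls off the work surface, if the arm or the gripper's body presses on something with over 40 N, if the wrist force passes 120 N, or if a joint passes its speed limit or range.

## Working session

There is one attempt and no reset: what is moved stays moved. The work goes in short steps, Python scripts to look and compute and a shell command to move; the robot and the scene stay as the last step left them, time stands still between calls to the robot, and variables do not carry over. Pictures are saved under pics/ and viewed, at most 10 in all, crops included, and the job is handed in when it is done.

```bash
ls; mkdir -p pics; cat > h.py <<'E'
from station import robot
import numpy as np, cv2
def px2w(p,c,r,z=None):
    V=np.linalg.inv(p["view"]); 
    d=np.array([(c-p["cx"])/p["fx"],(r-p["cy"])/p["fy"],1.0])
    if z is None:
        r0,c0=int(round(r)),int(round(c)); w=p["depth"][r0-1:r0+2,c0-1:c0+2]; w=w[w>0]
        k=np.median(w) if len(w) else np.nan
        return (V@np.r_[d*k,1])[:3]
    D=V[:3,:3]@d; o=V[:3,3]; return o+D*(z-o[2])/D[2]
def w2px(p,w):
    c=p["view"]@np.r_[w,1]; return p["fx"]*c[0]/c[2]+p["cx"],p["fy"]*c[1]/c[2]+p["cy"]
E
python3 - <<'E'
from h import *
Z=dict(press=None,handle=None,handle_grip=None,lever=None,lever_tip=131,plate=None,notebook=None,glue_stick=None,ink_bottle=None,press_axis=None)
for n in("scene","top"):
    p=robot.read_camera(n); cv2.imwrite(f"pics/{n}0.png",p["pixels"])
    print(n,np.round(np.linalg.inv(p["view"])[:3,3]))
    for t in Z:
        for b in robot.boxes_of(p,t)[:2]:
            print(t,np.round(b["centre"],1),round(b["conf"],2),np.round(px2w(p,*b["centre"]),1), np.round(px2w(p,*b["centre"],{'handle_grip':140,'lever_tip':131,'lever':131}.get(t,118)),1))
s=robot.get_state();print(s["clock"],s["ee_rot"],s["force"])
E
```

```text
pics
scene [1172.  609.  439.]
press [207.8 201.7] 0.62 [574.7  34.9  79.1] [639.2  96.9 118. ]
handle [228.7 188. ] 0.69 [540.3  78.5 115. ] [546.2  83.4 118. ]
handle_grip [230.1 187.9] 0.66 [-240.5 -566.9 -282.9] [586.8 121.8 140. ]
handle_grip [224.8 216. ] 0.38 [585.9  99.9  60.2] [709.3 207.1 140. ]
lever [230.4 180. ] 0.56 [537.2  82.7 136.6] [525.5  73.  131. ]
lever_tip [226.9 181.9] 0.5 [548.4  80.4 134.6] [541.2  74.2 131. ]
plate [225.1 216.1] 0.87 [585.6 100.6  60. ] [675.3 178.4 118. ]
notebook [222.9 225.1] 0.62 [615.9 118.4  53.3] [709.  200.6 118. ]
glue_stick [167.3 199.6] 0.59 [ 504.7 -209.8    1.5] [682.3   8.2 118. ]
glue_stick [206.5 203.3] 0.57 [579.4  34.4  76.2] [647.6 100.6 118. ]
ink_bottle [270.6 241. ] 0.69 [604.1 245.9  45.3] [708.9 312.9 118. ]
press_axis [209.6 205.1] 0.98 [583.5  48.7  76.2] [651.2 113.2 118. ]
top [277. 248. 889.]
press [265.8 166.4] 0.84 [562.6  92.1 187.6] [590.9  76.7 118. ]
handle [274.4 213.7] 0.91 [486.8 106.1 111.5] [485.  107.3 118. ]
handle_grip [272.3 213.7] 0.84 [488.7 110.1 111.5] [480.9 115.2 140. ]
plate [264.7 192.8] 0.65 [550.6  97.5  74.3] [535.9 105.5 118. ]
notebook [287.2 211.1] 0.85 [499.7  63.1  38.2] [478.8  80.4 118. ]
glue_stick [339.9 159.3] 0.59 [ 556.2 -102.8   61.4] [537.2 -78.9 118. ]
ink_bottle [202.1 203.5] 0.77 [589.5 235.4  66.9] [570.1 236.1 118. ]
press_axis [268.5 167.6] 0.82 [557.7  88.5 188.2] [585.8  72.6 118. ]
1.1 [ 1.34475972e-01  9.90916855e-01  6.34788537e-08 -1.08657896e-05] [-0.10969891  0.70284015  1.30534347]
```

```bash
python3 - <<'E'
import cv2,numpy as np
a=cv2.imread("pics/scene0.png")[130:290,130:310];b=cv2.imread("pics/top0.png")[110:270,180:370]
f=lambda i:cv2.resize(i,(400,int(400*i.shape[0]/i.shape[1])),interpolation=cv2.INTER_CUBIC)
a,b=f(a),f(b);h=max(a.shape[0],b.shape[0]);o=np.zeros((h,800,3),np.uint8);o[:a.shape[0],:400]=a;o[:b.shape[0],400:]=b
cv2.imwrite("pics/both.png",o)
E
```

```text
(no output)
```

View pics/both.png

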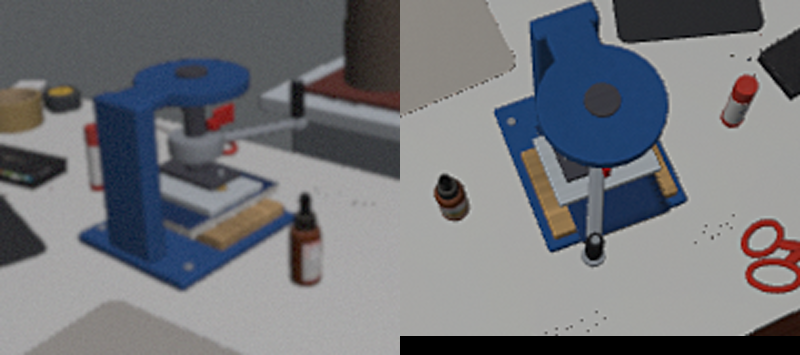

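The scene shows the press from behind-left. The top picture shows the round plate at about (276,157) and the grip at about (272,225). The red lever peeks out to the right of the handle, which is the loosen side, and the handle is already swung towards +y. Next I'll fit the geometry from the depth.

```bash
cat >> h.py <<'E'
def cloud(p):
    v,u=np.mgrid[0:384,0:512]; d=p["depth"]; m=d>0
    c=np.stack([(u-p["cx"])/p["fx"]*d,(v-p["cy"])/p["fy"]*d,d,np.ones_like(d)],-1)
    return (c@np.linalg.inv(p["view"]).T)[...,:3],m
def near(c,a,r): return np.hypot(c[...,0]-a[0],c[...,1]-a[1])<r
E
python3 - <<'E'
from h import *
from scipy.optimize import least_squares
p=robot.read_camera("top"); c,m=cloud(p); q=p["pixels"].astype(int); B,G,R=q[...,0],q[...,1],q[...,2]
blue=(B>R+40)
k=m&near(c,(560,90),110)&(abs(c[...,2]-188)<5)&blue
cn,_=cv2.findContours(k.astype(np.uint8),cv2.RETR_EXTERNAL,cv2.CHAIN_APPROX_NONE)
cn=max(cn,key=cv2.contourArea)[:,0]
w=np.array([px2w(p,u,v,188) for u,v in cn])
f=least_squares(lambda x:np.hypot(w[:,0]-x[0],w[:,1]-x[1])-64,[560,90],loss="soft_l1",f_scale=2).x
print("axis(radius64)",f, "zmed",np.median(c[k][:,2]))
# foot
k=m&blue&(abs(c[...,2]-14)<5)&near(c,f,190); P=c[k][:,:2].astype(np.float32); print("foot",len(P),cv2.minAreaRect(P))
cn=max(cv2.findContours(k.astype(np.uint8),0,1)[0],key=cv2.contourArea)
# grip: dark pixels 120..165
for n in("top","scene"):
    if n=="scene": p=robot.read_camera(n); c,m=cloud(p); q=p["pixels"].astype(int); B,G,R=q[...,0],q[...,1],q[...,2]
    k=m&(q.max(-1)<70)&(c[...,2]>118)&(c[...,2]<170)&near(c,f,170)&~near(c,f,80)
    print(n,"grip",k.sum(),c[k].mean(0) if k.any() else '',c[k].min(0),c[k].max(0))
    k=m&(R>G+60)&(R>B+60)&(c[...,2]>112)&(c[...,2]<150)&near(c,f,75)
    if k.any(): print(n,"lever",k.sum(),c[k].mean(0),c[k].min(0),c[k].max(0))
    k=m&(abs(c[...,2]-111)<4)&near(c,f,115)&~near(c,f,40)&(abs(R-B)<40)
    if k.any(): 
        print(n,"bar",k.sum(),c[k].mean(0)); print(np.polyfit(c[k][:,0],c[k][:,1],1))
    for t in("glue_stick","ink_bottle"):
        o=robot.outline_of(p,t)
        if o: M=o[0]["mask"]&m; print(t,o[0]["conf"],np.median(c[M],0),c[M].max(0))
E
```

```text
axis(radius64) [573.38299508  67.43491901] zmed 187.7116768702561
foot 682 ((590.019775390625, 65.54043579101562), (167.17282104492188, 187.75221252441406), 86.37802124023438)
top grip 147 [548.10060162 110.21164711 146.77903702] [447.8653742   31.30301114 118.33247757] [661.49360081 136.30909914 169.71014292]
top lever 9 [523.06391306  83.05155031 134.8619052 ] [521.23666783  80.0411866  127.19451605] [527.9675703   84.07042336 142.98563622]
top bar 226 [506.56218262 101.23503546 110.55442635]
[ -0.3134775 260.030884 ]
glue_stick 0.63 [ 559.57370408 -107.3543117    59.32712026] [ 608.98247493 -100.06110514   91.36840707]
ink_bottle 0.79 [590.09520322 231.43295625  58.20656615] [640.10606295 249.02252609 102.19227524]
scene grip 400 [633.52178083  75.85020664 143.09905092] [451.09451202  30.21899783 118.46111293] [684.89047074 136.6757569  169.91044374]
scene lever 79 [540.33297306  81.60599371 131.94538239] [522.08519763  77.21177526 122.49694462] [561.32068806  85.10904294 142.39394754]
scene bar 126 [543.59213068  93.45337854 110.63257445]
[ -0.32047129 267.65905111]
glue_stick 0.43 [ 574.38785976 -108.89956931   55.35008635] [ 578.17548346 -100.86969404   89.79168095]
ink_bottle 0.82 [609.24426586 237.09430366  46.7661883 ] [616.40845117 248.34530631 100.21720263]
```

```bash
python3 - <<'E'
from h import *
from scipy.optimize import least_squares
p=robot.read_camera("top"); c,m=cloud(p); q=p["pixels"].astype(int); B,G,R=q[...,0],q[...,1],q[...,2]
k=m&near(c,(565,75),120)&(c[...,2]>183)&(c[...,2]<199)
cn=max(cv2.findContours(k.astype(np.uint8),0,1)[0],key=cv2.contourArea)[:,0]
w=np.array([px2w(p,u,v,188) for u,v in cn])
g=w[w[:,0]<575]
print(len(g),least_squares(lambda x:np.hypot(g[:,0]-x[0],g[:,1]-x[1])-x[2],[565,75,64],loss="soft_l1",f_scale=1).x)
k2=k&(q.max(-1)-q.min(-1)<30)
v,u=np.nonzero(k2); print("boss",len(u),px2w(p,u.mean(),v.mean(),194),c[k2].mean(0))
k3=m&(c[...,2]>150)&(c[...,2]<165)&near(c,(450,115),50); print("griptop",k3.sum(),c[k3].mean(0),c[k3].min(0),c[k3].max(0))
p=robot.read_camera("scene"); c,m=cloud(p)
k3=m&(c[...,2]>116)&(c[...,2]<165)&near(c,(450,115),40); print("scene grip",k3.sum(),c[k3].mean(0),c[k3].min(0),c[k3].max(0))
k=m&(abs(c[...,2]-118)<3)&near(c,(565,75),50); print("head top",k.sum(),c[k].mean(0),c[k].min(0),c[k].max(0))
cam=np.linalg.inv(p["view"])[:3,3]; print(cam)
E
```

```text
92 [569.61854854  66.66783981  62.63824919]
boss 271 [574.80274669  59.96262627 194.        ] [575.92209834  59.3599766  192.27029141]
griptop 65 [455.20006407 128.13894596 158.91383809] [447.84825949 119.13624867 150.82598382] [464.93880564 135.66633917 162.91200326]
scene grip 120 [461.03041852 130.77156442 140.34483267] [449.85953777 122.03559624 117.18373478] [467.83839598 136.51791573 163.2561423 ]
head top 150 [581.44775512  73.47613582 118.10800565] [547.00351467  37.88739254 115.21383892] [604.02017752  98.52037551 120.99041707]
[1171.69256905  608.76658004  439.01045783]
```

```bash
python3 -m creep '[[0,0,60,10,1],[0,0,60,10,1],[0,0,60,10,1],[0,0,60,10,1],[0,0,60,10,1],[0,0,60,10,1],[0,0,60,10,1],[0,0,60,10,1]]'; python3 -c "
from h import *
s=robot.get_state();print(s['joint_pos'],s['ee_rot'])
p=robot.read_camera('top');
for n,u,v in(('frontleft',251.3,228.8),('frontright',316.3,203.6)): print(n,px2w(p,u,v,14))"
```

```text
clock: 2.5
position: [167.1, 603.3, 708.0]
ee_rot: [-0.506, 0.863, 0.002, 0.003]
force: [0.7, 0.5, 0.9]
finger_gap: 0.2
finger_force: 0.0
[ 1.17469972e+00  5.09847954e-01  2.58096720e-01  1.47162449e-04
  2.36722158e+00 -1.45602781e+00] [-0.50554657  0.86279333  0.00197207  0.00253736]
frontleft [502.51003757 153.74233005  14.        ]
frontright [493.37846785 -13.87876669  14.        ]
```

```bash
python3 -m creep '[[0,0,50,10,1],[0,0,50,0,1],[0,0,50,0,1],[0,0,50,0,1]]'; python3 -c "
from h import *
s=robot.get_state();print(s['joint_pos'],s['ee_rot'],s['position'])"
```

```text
clock: 3.05
position: [145.6, 526.7, 800.2]
ee_rot: [-0.576, 0.817, 0.025, 0.032]
force: [-0.5, -0.7, 1.0]
finger_gap: 0.1
finger_force: 0.0
[ 1.14994783  0.46187978  0.08821381  0.01930648  2.51073844 -1.6333456 ] [-0.57588718  0.81651426  0.02548172  0.0317663 ] [145.61954158 526.65208495 800.24001514]
```

```bash
cat >> h.py <<'E'
def st():
    from scipy.spatial.transform import Rotation as Q
    s=robot.get_state(); M=Q.from_quat(s['ee_rot']).as_matrix(); z=M[:,2]; y=M[:,1]
    tilt=np.degrees(np.arccos(-z[2])); 
    print('t',round(s['clock'],2),'pos',np.round(s['position'],1),'tilt',round(tilt,1),'az',round(np.degrees(np.arctan2(z[1],z[0])),1),'y',np.round(y,2),'z',np.round(z,3),'tip',np.round(s['position']+14*z,1),'F',np.round(s['force'],1),'T',np.round(s['wrist_torque'],2),'j',np.round(s['joint_pos'],2),flush=True)
    return s
E
python3 -c "
from h import *
st()"
python3 -m creep '[[15,50,0,0,1],[15,50,0,0,1],[15,50,0,0,1],[15,50,0,0,1]]'; python3 -c "
from h import *
st()"
```

```text
t 3.05 pos [145.6 526.7 800.2] tilt 4.7 az 73.9 y [-0.94  0.34  0.01] z [ 0.023  0.078 -0.997] tip [145.9 527.7 786.3] F [-0.5 -0.7  1. ] T [-0.06  0.04 -0.  ] j [ 1.15  0.46  0.09  0.02  2.51 -1.63]
clock: 3.55
position: [187.7, 661.8, 711.7]
ee_rot: [-0.575, 0.815, 0.047, 0.058]
force: [0.1, -0.5, -0.3]
finger_gap: 0.0
finger_force: 0.0
t 3.55 pos [187.7 661.8 711.7] tilt 8.6 az 74.2 y [-0.94  0.33  0.01] z [ 0.041  0.144 -0.989] tip [188.2 663.8 697.9] F [ 0.1 -0.5 -0.3] T [-0.05 -0.03 -0.06] j [ 1.17  0.62  0.09  0.02  2.28 -1.61]
```

```bash
python3 -m creep '[[13,46,38,0,1],[13,46,38,0,1],[13,46,38,0,1],[13,46,38,0,1],[13,46,38,0,1],[13,46,38,0,1],[13,46,38,0,1],[13,46,38,0,1]]'; python3 -c "
from h import *
st()"
```

```text
clock: 4.55
position: [217.5, 768.6, 724.0]
ee_rot: [-0.562, 0.796, 0.142, 0.175]
force: [-0.9, 0.7, 0.3]
finger_gap: -0.1
finger_force: 0.0
t 4.55 pos [217.5 768.6 724. ] tilt 26.1 az 74.2 y [-0.94  0.33  0.03] z [ 0.12   0.423 -0.898] tip [219.2 774.5 711.4] F [-0.9  0.7  0.3] T [-0.24  0.03  0.06] j [ 1.18  0.65  0.09  0.06  1.95 -1.59]
```

```bash
python3 -m creep '[[13,46,38,0,1],[13,46,38,0,1],[13,46,38,0,1],[13,46,38,0,1],[13,46,38,0,1]]'; python3 -c "
from h import *
st()"
```

```text
clock: 5.18
position: [236.9, 837.7, 742.8]
ee_rot: [-0.545, 0.773, 0.204, 0.252]
force: [-0.4, -0.4, 0.8]
finger_gap: 0.0
finger_force: 0.0
t 5.17 pos [236.9 837.7 742.8] tilt 37.8 az 74.2 y [-0.95  0.32  0.04] z [ 0.167  0.59  -0.79 ] tip [239.3 845.9 731.8] F [-0.4 -0.4  0.8] T [-0.31  0.11 -0.01] j [ 1.18  0.67  0.09  0.07  1.73 -1.59]
```

```bash
python3 -m creep '[[12,-46,-25,-6.4,1],[12,-46,-25,-6.4,1],[12,-46,-25,-6.4,1],[12,-46,-25,-6.4,1],[12,-46,-25,-6.4,1],[12,-46,-25,-6.4,1],[12,-46,-25,-6.4,1],[12,-46,-25,-6.4,1]]'; python3 -c "
from h import *
st()"
```

```text
clock: 6.18
position: [327.7, 501.6, 562.4]
ee_rot: [-0.186, 0.928, 0.088, 0.311]
force: [0.2, 0.2, -0.5]
finger_gap: -0.4
finger_force: 0.0
t 6.17 pos [327.7 501.6 562.4] tilt 37.6 az 27.1 y [-0.4   0.92  0.05] z [ 0.544  0.278 -0.792] tip [335.3 505.5 551.3] F [ 0.2  0.2 -0.5] T [-0.14  0.27 -0.01] j [ 1.03 -0.26  1.54 -0.34  1.3  -0.93]
```

```bash
python3 -m creep '[[12,-46,-25,-6.4,1],[12,-46,-25,-6.4,1],[12,-46,-25,-6.4,1],[12,-46,-25,-6.4,1],[12,-46,-25,-6.4,1],[12,-46,-25,-6.4,1]]'; python3 -c "
from h import *
st();print(robot.tcp_to_tips)"
```

```text
clock: 6.92
position: [400.0, 226.7, 411.6]
ee_rot: [0.13, 0.938, -0.018, 0.321]
force: [0.2, 0.1, 1.3]
finger_gap: -0.0
finger_force: 0.0
t 6.92 pos [400.  226.7 411.6] tilt 37.6 az -11.2 y [0.26 0.97 0.05] z [ 0.598 -0.118 -0.793] tip [408.4 225.1 400.5] F [0.2 0.1 1.3] T [0.04 0.27 0.03] j [ 0.67 -0.57  2.03 -0.51  1.26 -0.57]
14.0
```

```bash
python3 -m creep '[[9,-32,-43,-4.2,1],[9,-32,-43,-4.2,1],[9,-32,-43,-4.2,1],[9,-32,-43,-4.2,1],[0,0,0,0,1]]'; python3 -c "
from h import *
s=st();A=np.array([571,66.5]);d=s['position'][:2]-A;print('r',d@[-.882,.469],'t',d@[.469,.882])
p=robot.read_camera('scene'); i=p['pixels'][110:260,150:350]; cv2.imwrite('pics/s2.png',cv2.resize(i,(800,600),interpolation=2))"
```

```text
clock: 7.55
position: [434.9, 98.3, 235.5]
ee_rot: [0.265, 0.91, -0.068, 0.312]
force: [0.5, 0.4, 0.6]
finger_gap: 0.3
finger_force: 0.0
t 7.55 pos [434.9  98.3 235.5] tilt 37.2 az -28.5 y [0.52 0.85 0.04] z [ 0.532 -0.288 -0.796] tip [442.3  94.3 224.4] F [0.5 0.4 0.6] T [0.1  0.25 0.03] j [ 0.38 -0.52  2.32 -0.6   0.97 -0.37]
r 134.96605229094914 t -35.79026157809513
```

View pics/s2.png

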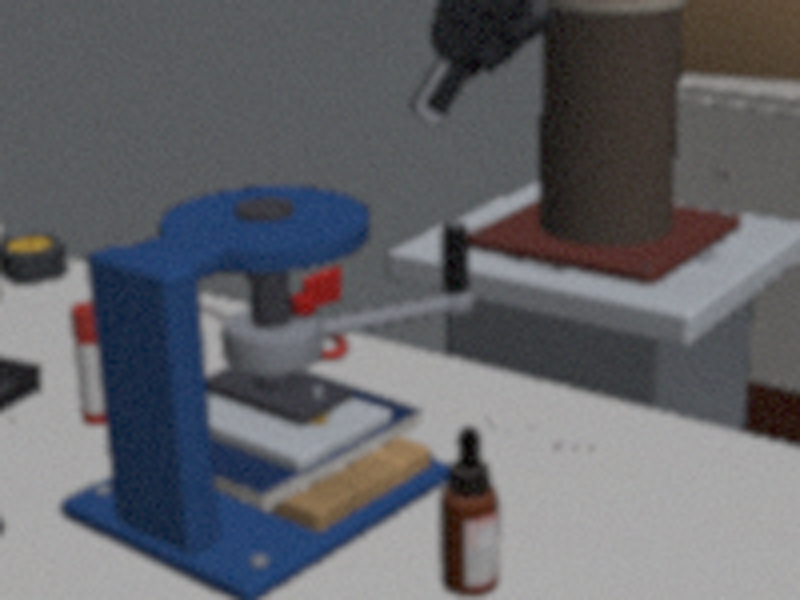

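```bash
python3 -m creep '[[16,-9,-22,0,1],[16,-9,-22,0,1],[16,-9,-22,0,1],[0,0,0,0,1]]'; python3 -m creep '[[10,-5,-14,0,1],[10,-4,-14,0,1],[0,0,0,0,1]]';  python3 -c "
from h import *
s=st();A=np.array([571,66.5]);d=s['position'][:2]-A;print('r',d@[-.882,.469],'t',d@[.469,.882])
p=robot.read_camera('scene'); i=p['pixels'][130:205,180:280]; cv2.imwrite('pics/s3.png',cv2.resize(i,(800,600),interpolation=2))"
```

```text
clock: 8.1
position: [485.3, 73.8, 173.0]
ee_rot: [0.263, 0.91, -0.066, 0.314]
force: [-0.2, 0.7, -0.3]
finger_gap: -0.3
finger_force: 0.0
clock: 8.48
position: [505.1, 65.1, 145.3]
ee_rot: [0.263, 0.91, -0.066, 0.314]
force: [-0.1, -0.8, 0.2]
finger_gap: 0.0
finger_force: 0.0
t 8.47 pos [505.1  65.1 145.3] tilt 37.4 az -28.0 y [0.52 0.85 0.04] z [ 0.537 -0.286 -0.794] tip [512.6  61.1 134.2] F [-0.1 -0.8  0.2] T [ 0.11  0.27 -0.04] j [ 0.22 -0.23  2.31 -0.7   0.66 -0.31]
r 57.48857172660864 t -32.1715653439509
```

View pics/s3.png

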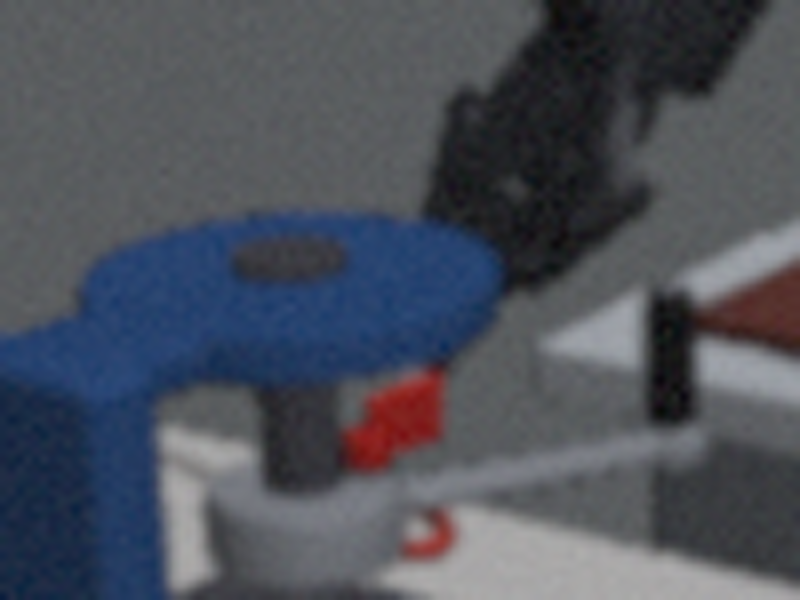

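```bash
python3 -m creep '[[2.3,4.4,-1,0,1],[2.3,4.4,-1,0,1],[0,0,0,0,1]]'|grep -E "pos|force"; python3 -m creep '[[2.3,4.4,0,0,1],[0,0,0,0,1]]'|grep -E "pos|force";python3 -m creep '[[2.3,4.4,0,0,1],[0,0,0,0,1]]'|grep -E "pos|force";  python3 -c "
from h import *
s=st();A=np.array([571,66.5]);d=s['position'][:2]-A;print('r',d@[-.882,.469],'t',d@[.469,.882])
p=robot.read_camera('scene'); i=p['pixels'][130:205,180:280]; cv2.imwrite('pics/s4.png',cv2.resize(i,(800,600),interpolation=2))"
```

```text
position: [509.0, 73.6, 141.9]
force: [-1.8, -1.1, 1.3]
finger_force: 1.2
position: [510.9, 77.7, 140.9]
force: [-2.1, -1.1, 0.9]
finger_force: 0.8
position: [513.3, 82.1, 140.8]
force: [-1.1, 0.2, -0.2]
finger_force: 0.6
t 9.4 pos [513.3  82.1 140.8] tilt 37.3 az -28.2 y [0.52 0.85 0.04] z [ 0.534 -0.286 -0.796] tip [520.7  78.1 129.7] F [-1.1  0.2 -0.2] T [ 0.1   0.41 -0.15] j [ 0.26 -0.17  2.27 -0.73  0.67 -0.25]
r 58.25030851389239 t -13.287175937935647
```

View pics/s4.png

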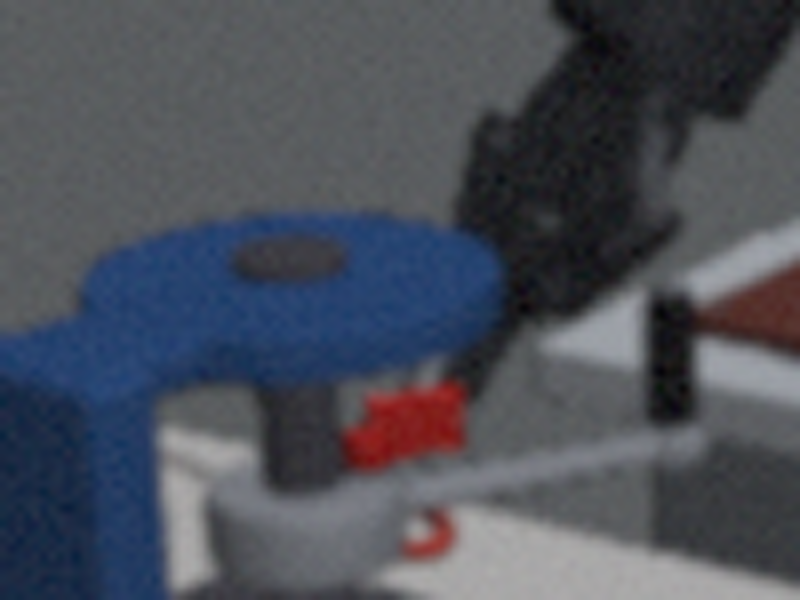

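```bash
python3 -m creep '[[1.5,2.7,0,0,1],[0,0,0,0,1]]'|grep -E "pos|force"; python3 -m creep '[[1.5,2.7,0,0,1],[0,0,0,0,1]]'|grep -E "pos|force"; cat >> h.py <<'E'
A=np.array([571,66.5])
def lever():
    p=robot.read_camera('scene'); c,m=cloud(p); q=p["pixels"].astype(int); B,G,R=q[...,0],q[...,1],q[...,2]
    k=m&(R>G+60)&(R>B+60)&(c[...,2]>118)&(c[...,2]<146)&near(c,A,75)
    P=c[k][:,:2]; g=m&(c[...,2]>116)&(c[...,2]<165)&near(c,A,150)&~near(c,A,105)
    d=np.linalg.svd(P-P.mean(0))[2][0] if len(P) else [0,0]
    G_=c[g].mean(0) if g.any() else None
    print('lever n',len(P),P.mean(0),'dir',np.degrees(np.arctan2(d[1],d[0])),'minx',P[np.argsort(P[:,0])[:5]].mean(0),'grip',g.sum(),G_); return p
E
python3 -c "
from h import *
s=st();d=s['position'][:2]-A;print('r',d@[-.882,.469],'t',d@[.469,.882])
lever()"
```

```text
position: [514.9, 84.7, 141.2]
force: [-1.8, -1.1, -0.4]
finger_force: 0.7
position: [516.5, 87.4, 141.3]
force: [-1.0, -2.6, -1.4]
finger_force: 0.9
t 9.95 pos [516.5  87.4 141.3] tilt 37.3 az -28.2 y [0.52 0.85 0.04] z [ 0.535 -0.286 -0.795] tip [524.   83.4 130.2] F [-1.  -2.6 -1.4] T [-0.03  0.49 -0.22] j [ 0.27 -0.16  2.26 -0.73  0.68 -0.23]
r 57.885014621767176 t -7.094499332637447
lever n 104 [543.84181804  88.96757608] dir 140.45113493291723 minx [531.26760308  98.29596905] grip 576 [634.64944952  80.28504462 140.67976034]
```

```bash
python3 -m creep '[[1.5,2.7,0,0,1],[0,0,0,0,1]]'|grep -E "pos|force"; python3 -m creep '[[1.5,2.7,0,0,1],[0,0,0,0,1]]'|grep -E "pos|force"; python3 -c "
from h import *
s=st();d=s['position'][:2]-A;print('r',d@[-.882,.469],'t',d@[.469,.882])
lever()"
```

```text
position: [518.0, 90.1, 141.3]
force: [-1.2, -2.7, -1.1]
finger_force: 1.1
position: [519.6, 92.9, 141.4]
force: [-0.5, -2.4, -0.7]
finger_force: 1.1
t 10.5 pos [519.6  92.9 141.4] tilt 37.3 az -28.1 y [0.52 0.85 0.04] z [ 0.535 -0.286 -0.795] tip [527.1  88.9 130.2] F [-0.5 -2.4 -0.7] T [-0.16  0.45 -0.26] j [ 0.29 -0.14  2.25 -0.74  0.68 -0.22]
r 57.74418208450464 t -0.7849163158372825
lever n 107 [546.19255673  91.61788806] dir -48.39799133557188 minx [534.51704816 101.62771533] grip 573 [635.51973442  81.57006763 140.76104871]
```

```bash
python3 -m creep '[[1,2,0,0,1],[0,0,0,0,1],[-4,-7,0,0,1],[-20,11,30,0,1],[-20,11,30,0,1],[-21,11,31,0,1],[0,0,10,0,0.1]]'|grep -E "pos|force"; python3 -c "
from h import *
s=st();d=s['position'][:2]-A;print('r',d@[-.882,.469],'t',d@[.469,.882])
p=lever(); cv2.imwrite('pics/s5.png',cv2.resize(p['pixels'][130:205,180:280],(800,600),interpolation=2))
c,m=cloud(p); g=m&(c[...,2]>116)&(c[...,2]<165)&near(c,(456.5,127.5),40); print('grip',g.sum(),c[g].mean(0),c[g].min(0),c[g].max(0))"
```

```text
position: [456.1, 122.2, 245.3]
force: [0.2, -0.8, -0.3]
finger_force: 0.0
t 11.43 pos [456.1 122.2 245.3] tilt 37.5 az -27.6 y [0.52 0.85 0.05] z [ 0.54  -0.283 -0.793] tip [463.6 118.3 234.2] F [ 0.2 -0.8 -0.3] T [0.1  0.29 0.08] j [ 0.42 -0.43  2.25 -0.62  0.97 -0.33]
r 127.50518104768959 t -4.77467832542068
lever n 103 [547.32998447  92.01201316] dir 129.57620973096303 minx [537.82468385 104.01605514] grip 579 [636.60969726  82.17020492 140.86863732]
grip 120 [467.44993797 141.14168703 140.70967772] [457.49202749 131.74305735 116.37482754] [473.95812256 147.10893349 163.54092994]
```

View pics/s5.png

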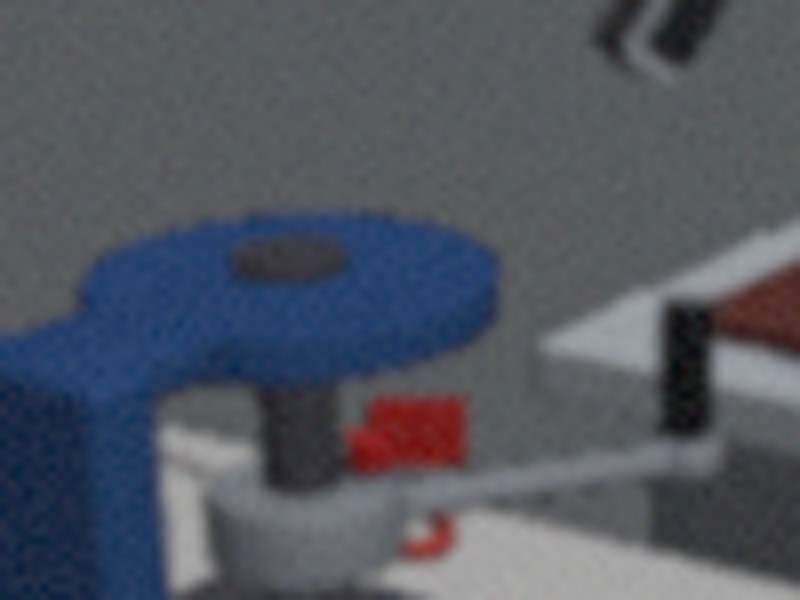

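```bash
python3 -m creep '[[8,15,-20,-6,0.1],[0,0,-28,0,0.1],[0,0,-28,0,0.1],[0,0,-27,0,0.1],[0,0,0,0,0.3],[0,0,0,0,0.3]]'; python3 -c "
from h import *
s=st();d=s['position'][:2]-A;print('r',np.hypot(*d),'ang',np.degrees(np.arctan2(d[1],d[0])))
p=robot.read_camera('scene');cv2.imwrite('pics/s6.png',cv2.resize(p['pixels'][120:210,190:310],(800,600),interpolation=2))"
```

```text
clock: 12.22
position: [463.9, 135.6, 139.6]
ee_rot: [0.31, 0.895, -0.083, 0.309]
force: [-0.2, -0.1, 0.3]
finger_gap: 30.2
finger_force: 0.0
t 12.22 pos [463.9 135.6 139.6] tilt 37.3 az -34.2 y [0.61 0.79 0.04] z [ 0.502 -0.341 -0.795] tip [470.9 130.8 128.5] F [-0.2 -0.1  0.3] T [ 0.2   0.19 -0.01] j [ 0.48 -0.15  2.26 -0.78  0.86  0.05]
r 127.42335053105877 ang 147.18188926736534
```

View pics/s6.png

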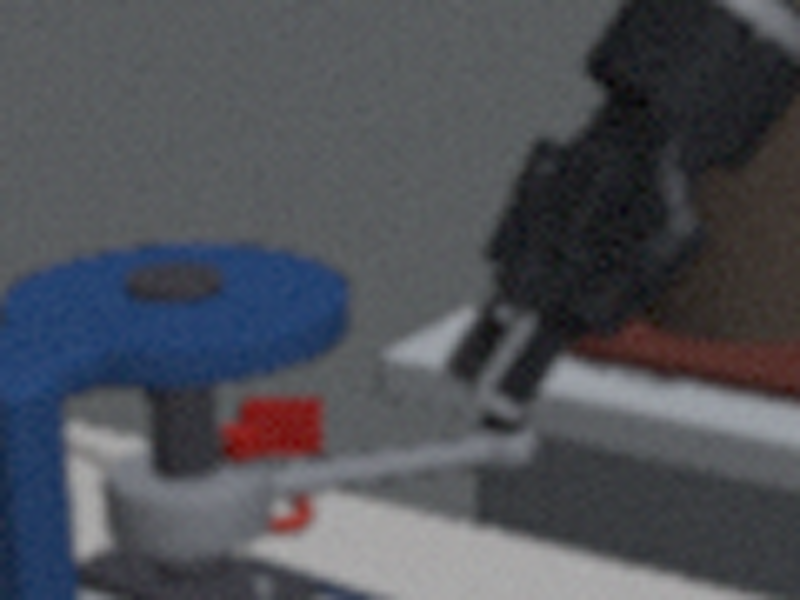

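```bash
python3 -m creep '[[-4.5,-7.5,0,4,0.42],[-4.4,-7.5,0,4,0.42],[-3.2,-8.4,0,4,0.42],[-3.2,-8.3,0,4,0.42]]' | grep -E "pos|force|gap";python3 -m creep '[[-2,-8.7,0,4,0.42],[-2,-8.7,0,4,0.42],[-0.8,-8.9,0,4,0.42],[-0.8,-8.9,0,4,0.42]]' | grep -E "pos|force|gap"; python3 -c "
from h import *
s=st();d=s['position'][:2]-A;print('r',np.hypot(*d),'ang',np.degrees(np.arctan2(d[1],d[0])))
p=robot.read_camera('scene');c,m=cloud(p);g=m&(c[...,2]>118)&(c[...,2]<165)&near(c,A,150)&~near(c,A,105)&(p['pixels'].max(-1)<60)
print(robot.boxes_of(p,'handle')[:1])"
```

```text
position: [449.4, 104.6, 141.6]
force: [0.4, 0.8, -1.4]
finger_gap: 24.7
finger_force: 0.6
position: [444.5, 69.5, 141.7]
force: [-0.1, 2.8, -1.4]
finger_gap: 25.0
finger_force: 0.8
t 13.28 pos [444.5  69.5 141.7] tilt 37.5 az -2.2 y [0.09 0.99 0.04] z [ 0.609 -0.023 -0.793] tip [453.   69.1 130.6] F [-0.1  2.8 -1.4] T [0.22 0.4  0.14] j [-0.01 -0.63  2.57 -0.04  0.54 -1.45]
r 126.52217689583159 ang 178.663920571571
[{'centre': [223.8, 186.9], 'conf': 0.84}]
```

```bash
python3 -m creep '[[2.5,-8.9,3,4,0.42],[2.5,-8.9,3,4,0.42],[1.7,-8.8,0,4,0.42],[1.7,-8.7,0,4,0.42]]' | grep -E "pos|force|gap"; python3 -c "
from h import *
s=st();d=s['position'][:2]-A;print('r',np.hypot(*d),'ang',np.degrees(np.arctan2(d[1],d[0])))"
```

```text
position: [453.6, 34.6, 146.9]
force: [0.5, 1.7, -0.3]
finger_gap: 24.4
finger_force: 1.1
t 13.88 pos [453.6  34.6 146.9] tilt 37.2 az 13.7 y [-0.18  0.98  0.04] z [ 0.587  0.143 -0.797] tip [461.8  36.6 135.8] F [ 0.5  1.7 -0.3] T [0.14 0.44 0.18] j [-0.34 -0.62  2.55  0.53  0.71 -2.4 ]
r 121.67824815104947 ang -164.8032738618898
```

```bash
python3 -m creep '[[-0.5,-5.6,0,-0.5,0.42],[-0.5,-5.6,0,-1,0.42],[2.1,-5.1,0,-1,0.42],[2.1,-5.1,0,-1,0.42]]' | grep -E "pos|force|gap"; python3 -c "
from h import *
s=st();d=s['position'][:2]-A;print('r',np.hypot(*d),'ang',np.degrees(np.arctan2(d[1],d[0])))"
```

```text
position: [456.5, 13.3, 146.0]
force: [-0.9, 2.4, 0.8]
finger_gap: 24.8
finger_force: 0.9
t 14.38 pos [456.5  13.3 146. ] tilt 37.2 az 10.1 y [-0.12  0.99  0.04] z [ 0.595  0.106 -0.797] tip [464.8  14.8 134.8] F [-0.9  2.4  0.8] T [0.18 0.26 0.16] j [-0.38 -0.61  2.55  0.52  0.69 -2.37]
r 126.23711135687161 ang -155.0754494196107
```

```bash
python3 -m creep '[[2.5,-4.9,0,-1,0.42],[2.6,-4.8,0,-1,0.42],[2.3,-3.8,0,-1,0.42],[2.3,-3.8,0,-1,0.42]]' | grep -E "pos|force|gap"; python3 -c "
from h import *
s=st();d=s['position'][:2]-A;print('r',np.hypot(*d),'ang',np.degrees(np.arctan2(d[1],d[0])))
p=robot.read_camera('top');cv2.imwrite('pics/t7.png',cv2.resize(p['pixels'][120:240,200:360],(800,600),interpolation=2))
p=robot.read_camera('scene')
print(robot.boxes_of(p,'handle')[:1],robot.outline_of(p,'lever_tip')[0]['centre'])"
```

```text
position: [466.4, -4.4, 146.0]
force: [-1.1, 2.7, 1.4]
finger_gap: 24.8
finger_force: 1.2
t 14.88 pos [466.4  -4.4 146. ] tilt 37.2 az 6.0 y [-0.05  1.    0.04] z [ 0.601  0.064 -0.797] tip [474.8  -3.5 134.8] F [-1.1  2.7  1.4] T [0.2  0.24 0.2 ] j [-0.38 -0.57  2.53  0.48  0.65 -2.3 ]
r 126.41002413948503 ang -145.8697681895824Traceback (most recent call last):
  File "<string>", line 6, in <module>
    print(robot.boxes_of(p,'handle')[:1],robot.outline_of(p,'lever_tip')[0]['centre'])
                                         ~~~~~~~~~~~~~~~~~~~~~~~~~~~~~~~^^^
IndexError: list index out of range
```

View pics/t7.png

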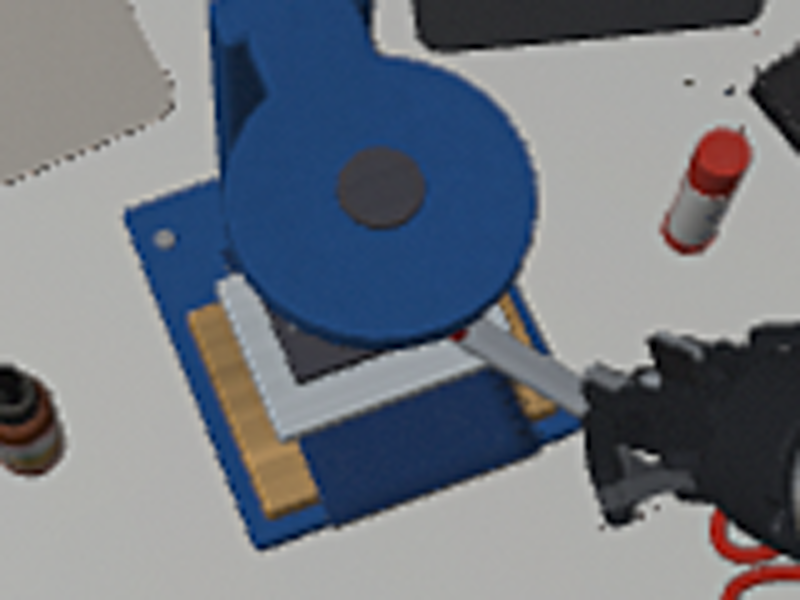

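```bash
python3 -c "
from h import *
p=robot.read_camera('top')
a=px2w(p,294,188,111);b=px2w(p,316.5,201.5,111);print(a,b,np.degrees(np.arctan2(*(a-A.tolist()[0] if 0 else b-a)[[1,0]])),[np.degrees(np.arctan2(*(v[:2]-A)[::-1])) for v in(a,b)])"
python3 -m creep '[[-6.8,11.3,1,-3,0.42],[-5.5,12,0,-3,0.42],[-4.3,12.5,0,-3,0.42]]' | grep -E "pos|force|gap"
python3 -m creep '[[-0.5,12.8,0,-3,0.42],[-1.7,13.1,0,-3,0.42],[-0.2,13.2,0,-3,0.42]]' | grep -E "pos|force|gap"; python3 -c "
from h import *
s=st();d=s['position'][:2]-A;print('r',np.hypot(*d),'ang',np.degrees(np.arctan2(d[1],d[0])))"
```

```text
[521.48512846  41.94352302 111.        ] [473.47305182  12.48518244 111.        ] -148.46834258460248 [np.float64(-153.6212810877594), np.float64(-151.0203406678101)]
position: [449.6, 31.1, 147.3]
force: [-1.0, -5.7, -2.9]
finger_gap: 25.1
finger_force: 2.3
position: [446.9, 70.1, 147.0]
force: [-0.8, -7.6, -2.0]
finger_gap: 24.7
finger_force: 3.4
t 15.88 pos [446.9  70.1 147. ] tilt 37.2 az -12.2 y [0.26 0.96 0.04] z [ 0.591 -0.128 -0.797] tip [455.2  68.3 135.8] F [-0.8 -7.6 -2. ] T [-0.73  0.69 -0.69] j [ 0.12 -0.55  2.52 -0.37  0.58 -0.92]
r 124.1403248881816 ang 178.3246953502178
```

```bash

python3 -m creep '[[-0.5,13.5,0,-3,0.42],[2.5,13,0,-3,0.42],[3.9,12.6,0,-3,0.42]]' | grep -E "pos|force|gap"
python3 -m creep '[[5.2,12.1,0,-3,0.42],[6.3,11.6,0,-3,0.42],[6.6,10,0,-3,0.42]]' | grep -E "pos|force|gap"; python3 -c "
from h import *
s=st();d=s['position'][:2]-A;print('r',np.hypot(*d),'ang',np.degrees(np.arctan2(d[1],d[0])))"
```

```text
position: [452.7, 109.3, 146.7]
force: [-2.5, -6.0, -0.3]
finger_gap: 24.6
finger_force: 3.2
position: [470.6, 142.4, 146.5]
force: [-3.3, -5.4, 4.0]
finger_gap: 24.5
finger_force: 3.3
t 16.62 pos [470.6 142.4 146.5] tilt 37.2 az -30.4 y [0.55 0.84 0.04] z [ 0.521 -0.306 -0.797] tip [477.9 138.1 135.4] F [-3.3 -5.4  4. ] T [-0.77  0.57 -0.56] j [ 0.46 -0.18  2.26 -0.76  0.83 -0.05]
r 125.85651033519277 ang 142.9136552829606
```

```bash

python3 -m creep '[[-6.6,-10,0,3,0.42],[-6.3,-11.6,0,3,0.42],[-5.2,-12.1,0,3,0.42],[-3.9,-12.6,0,3,0.42],[-2.5,-13,0,3,0.42],[0.5,-13.5,0,3,0.42]]' | grep -E "pos|force|gap"
python3 -m creep '[[0.2,-13.2,0,3,0.42],[1.7,-13.1,0,3,0.42],[0.5,-12.8,0,3,0.42],[4.3,-12.5,0,3,0.42],[5.5,-12,0,3,0.42],[6.8,-11.3,0,3,0.42],[0,0,0,0,0.42]]' | grep -E "pos|force|gap"; python3 -c "
from h import *
s=st();d=s['position'][:2]-A;print('r',np.hypot(*d),'ang',np.degrees(np.arctan2(d[1],d[0])))"
```

```text
position: [447.2, 70.7, 147.2]
force: [0.1, 1.8, -1.4]
finger_gap: 24.7
finger_force: 0.6
position: [466.5, -5.7, 147.2]
force: [-0.3, 0.2, -0.6]
finger_gap: 24.5
finger_force: 0.0
t 18.25 pos [466.5  -5.7 147.2] tilt 37.2 az 5.9 y [-0.05  1.    0.04] z [ 0.601  0.062 -0.797] tip [474.9  -4.8 136. ] F [-0.3  0.2 -0.6] T [-0.05  0.31  0.03] j [-0.38 -0.58  2.53  0.48  0.65 -2.29]
r 127.037562596372 ang -145.367349521173
```

```bash

python3 -m creep '[[-6.8,11.3,1,-3,0.42],[-5.5,12,0,-3,0.42],[-4.3,12.5,0,-3,0.42]]' | grep -E "pos|force|gap"
python3 -m creep '[[-0.5,12.8,0,-3,0.42],[-1.7,13.1,0,-3,0.42]]' | grep -E "pos|force|gap"; python3 -m creep '[[-0.1,6.6,0,-1.5,0.42],[-0.1,6.6,0,-1.5,0.42]]' | grep -E "pos|force|gap"; python3 -c "
from h import *
s=st();d=s['position'][:2]-A;print('r',np.hypot(*d),'ang',np.degrees(np.arctan2(d[1],d[0])))"
```

```text
position: [449.2, 31.4, 148.0]
force: [-2.0, -7.7, -4.5]
finger_gap: 24.6
finger_force: 3.9
position: [446.8, 57.5, 147.9]
force: [-1.6, -6.6, -3.3]
finger_gap: 24.7
finger_force: 3.3
position: [446.5, 70.8, 147.7]
force: [-1.6, -6.8, -0.3]
finger_gap: 24.6
finger_force: 3.3
t 19.12 pos [446.5  70.8 147.7] tilt 37.2 az -12.1 y [0.26 0.96 0.04] z [ 0.591 -0.127 -0.797] tip [454.8  69.1 136.6] F [-1.6 -6.8 -0.3] T [-0.87  0.55 -0.64] j [ 0.12 -0.55  2.52 -0.37  0.59 -0.92]
r 124.56704037798288 ang 178.00992176765013
```

Still about 7 N, so the plate hasn't met the notebook. I'll continue this stroke and read the force more often.

```bash

for i in 1; do python3 -m creep '[[-0.5,6.7,0,-1.5,0.42],[0.2,6.7,0,-1.5,0.42]]' | grep -E "pos|force:"
python3 -m creep '[[1.2,6.5,0,-1.5,0.42],[1.3,6.5,0,-1.5,0.42]]' | grep -E "pos|force:"
python3 -m creep '[[1.9,6.3,0,-1.5,0.42],[2,6.3,0,-1.5,0.42]]' | grep -E "pos|force:"
python3 -m creep '[[2.6,6.1,0,-1.5,0.42],[2.6,6,0,-1.5,0.42]]' | grep -E "pos|force:"
done
```

```text
position: [446.2, 83.9, 147.7]
force: [-1.3, -6.6, 0.1]
finger_force: 3.2
position: [448.6, 96.7, 147.7]
force: [-1.6, -5.6, 0.4]
finger_force: 3.2
position: [452.4, 109.2, 147.7]
force: [-3.0, -5.9, 0.8]
finger_force: 3.2
position: [457.6, 121.2, 147.7]
force: [-2.9, -6.2, 2.3]
finger_force: 3.2
```

```bash

python3 -m creep '[[3.1,5.8,0,-1.5,0.42],[3.2,5.8,0,-1.5,0.42]]' | grep -E "pos|force:"
python3 -m creep '[[3.3,5,0,-1.5,0.42],[3.3,5,0,-1.5,0.42]]' | grep -E "pos|force:"
python3 -m creep '[[-6.6,-10,0,3,0.42],[-6.3,-11.6,0,3,0.42],[-5.2,-12.1,0,3,0.42],[-3.9,-12.6,0,3,0.42],[-2.5,-13,0,3,0.42],[0.5,-13.5,0,3,0.42]]' | grep -E "pos|force|gap"
python3 -m creep '[[0.2,-13.2,0,3,0.42],[1.7,-13.1,0,3,0.42],[0.5,-12.8,0,3,0.42],[4.3,-12.5,0,3,0.42],[5.5,-12,0,3,0.42],[6.8,-11.3,0,3,0.42],[0,0,0,0,0.42]]' | grep -E "pos|force|gap"
python3 -c "
from h import *
s=st()
p=robot.read_camera('scene')
cv2.imwrite('pics/s8.png',cv2.resize(p['pixels'][150:270,150:310],(800,600),interpolation=2))"
```

```text
position: [463.8, 132.8, 147.7]
force: [-2.9, -5.7, 2.7]
finger_force: 3.2
position: [470.4, 142.7, 147.7]
force: [-3.2, -6.5, 1.7]
finger_force: 3.2
position: [447.3, 71.3, 148.5]
force: [0.3, 1.0, -0.4]
finger_gap: 25.1
finger_force: 0.6
position: [466.4, -5.1, 148.0]
force: [-0.3, 0.0, -0.8]
finger_gap: 24.6
finger_force: 0.0
t 22.25 pos [466.4  -5.1 148. ] tilt 37.1 az 5.9 y [-0.05  1.    0.04] z [ 0.601  0.062 -0.797] tip [474.8  -4.2 136.9] F [-0.3  0.  -0.8] T [0.03 0.26 0.04] j [-0.38 -0.58  2.53  0.48  0.65 -2.29]
```

View pics/s8.png

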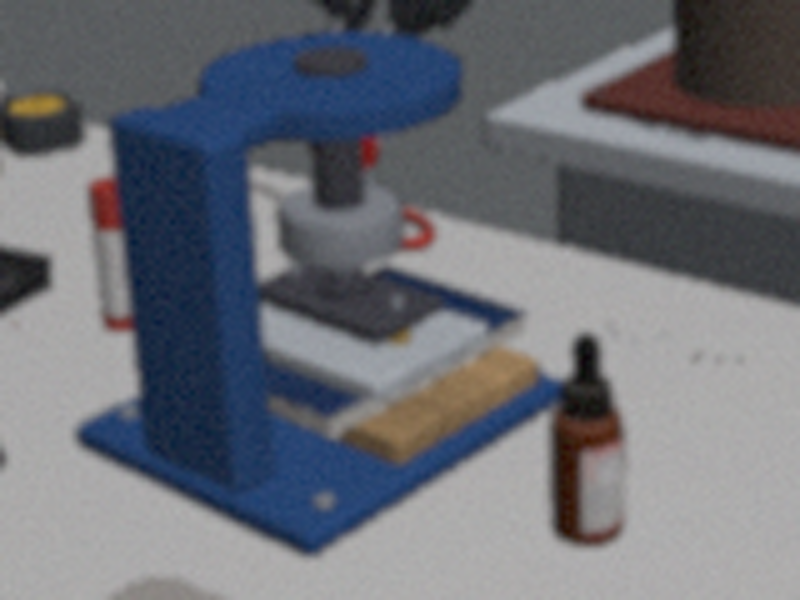

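```bash

python3 -m creep '[[-6.8,11.3,0,-3,0.42],[-5.5,12,0,-3,0.42],[-4.3,12.5,0,-3,0.42]]' | grep -E "pos|force:"
python3 -m creep '[[-0.3,6.4,0,-1.5,0.42],[-0.2,6.4,0,-1.5,0.42]]' | grep -E "pos|force:"
python3 -m creep '[[-0.8,6.5,0,-1.5,0.42],[-0.9,6.6,0,-1.5,0.42]]' | grep -E "pos|force:"
python3 -m creep '[[-0.1,6.6,0,-1.5,0.42],[-0.1,6.6,0,-1.5,0.42]]' | grep -E "pos|force:"
```

```text
position: [449.5, 31.5, 148.3]
force: [-0.8, -7.2, -2.8]
finger_force: 3.5
position: [448.9, 45.3, 148.1]
force: [-0.5, -1.7, -1.5]
finger_force: 0.9
position: [447.2, 58.4, 148.1]
force: [-0.1, -1.5, -1.4]
finger_force: 1.1
position: [446.9, 71.2, 148.1]
force: [-1.5, -5.6, 0.7]
finger_force: 2.7
```

```bash

python3 -m creep '[[-0.5,6.7,0,-1.5,0.42],[0.2,6.7,0,-1.5,0.42]]' | grep -E "pos|force:"
python3 -m creep '[[1.2,6.5,0,-1.5,0.42],[1.3,6.5,0,-1.5,0.42]]' | grep -E "pos|force:"
python3 -m creep '[[1.9,6.3,0,-1.5,0.42],[2,6.3,0,-1.5,0.42]]' | grep -E "pos|force:"
```

```text
position: [446.6, 84.7, 148.1]
force: [0.7, -3.7, -0.5]
finger_force: 1.8
position: [448.9, 97.2, 148.1]
force: [-2.9, -6.3, 2.1]
finger_force: 3.3
position: [452.7, 109.6, 148.0]
force: [-2.2, -5.4, 1.9]
finger_force: 3.2
```

```bash

python3 -m creep '[[2.6,6.1,0,-1.5,0.42],[2.6,6,0,-1.5,0.42]]' | grep -E "pos|force:"
python3 -m creep '[[3.1,5.8,0,-1.5,0.42],[3.2,5.8,0,-1.5,0.42]]' | grep -E "pos|force:"
python3 -m creep '[[3.3,5,0,-1.5,0.42],[3.3,5,0,-1.5,0.42]]' | grep -E "pos|force:"
```

```text
position: [457.8, 121.6, 148.0]
force: [-2.7, -6.2, 3.5]
finger_force: 3.2
position: [464.0, 133.2, 148.0]
force: [-2.1, -5.3, 2.6]
finger_force: 3.2
position: [470.5, 143.0, 148.0]
force: [-3.2, -6.2, 2.3]
finger_force: 3.7
```

```bash

python3 -m creep '[[-6.6,-10,0,3,0.42],[-6.3,-11.6,0,3,0.42],[-5.2,-12.1,0,3,0.42],[-3.9,-12.6,0,3,0.42],[-2.5,-13,0,3,0.42],[0.5,-13.5,0,3,0.42]]' | grep -E "pos|force:"
python3 -m creep '[[0.2,-13.2,0,3,0.42],[1.7,-13.1,0,3,0.42],[0.5,-12.8,0,3,0.42],[4.3,-12.5,0,3,0.42],[5.5,-12,0,3,0.42],[6.8,-11.3,0,3,0.42],[0,0,0,0,0.42]]' | grep -E "pos|force:"
python3 -m creep '[[-3.4,5.6,0,-1.5,0.42],[-3.4,5.7,0,-1.5,0.42],[-2.7,6,0,-1.5,0.42],[-2.8,6,0,-1.5,0.42]]' | grep -E "pos|force:"
python3 -m creep '[[-2.1,6.2,0,-1.5,0.42],[-2.2,6.3,0,-1.5,0.42]]' | grep -E "pos|force:"
python3 -m creep '[[-0.3,6.4,0,-1.5,0.42],[-0.2,6.4,0,-1.5,0.42]]' | grep -E "pos|force:"
```

```text
position: [447.4, 71.7, 148.5]
force: [-0.5, 0.8, -1.0]
finger_force: 0.6
position: [466.5, -4.7, 147.9]
force: [1.0, -0.1, -0.7]
finger_force: 0.0
position: [453.7, 19.9, 147.8]
force: [-0.5, -2.0, -0.3]
finger_force: 0.7
position: [449.4, 32.4, 147.8]
force: [0.3, -3.1, -1.9]
finger_force: 1.3
position: [448.8, 44.9, 147.8]
force: [-0.7, -6.6, -1.2]
finger_force: 3.0
```

```bash

python3 -m creep '[[-0.8,6.5,0,-1.5,0.42],[-0.9,6.6,0,-1.5,0.42]]' | grep -E "pos|force:"
python3 -m creep '[[-0.1,6.6,0,-1.5,0.42],[-0.1,6.6,0,-1.5,0.42]]' | grep -E "pos|force:"
python3 -m creep '[[-0.5,6.7,0,-1.5,0.42]]' | grep -E "pos|force:"
```

```text
position: [447.1, 58.1, 147.8]
force: [0.1, -3.5, -1.6]
finger_force: 1.9
position: [446.7, 70.9, 147.7]
force: [-1.9, -7.8, 1.2]
finger_force: 3.9
position: [446.1, 77.4, 147.7]
force: [-2.0, -7.2, 0.6]
finger_force: 3.9
```

```bash

python3 -m creep '[[0.2,6.7,0,-1.5,0.42]]' | grep -E "pos|force:"
python3 -m creep '[[1.2,6.5,0,-1.5,0.42]]' | grep -E "pos|force:"
python3 -m creep '[[1.3,6.5,0,-1.5,0.42]]' | grep -E "pos|force:"
python3 -m creep '[[1.9,6.3,0,-1.5,0.42]]' | grep -E "pos|force:"
python3 -m creep '[[2,6.3,0,-1.5,0.42]]' | grep -E "pos|force:"
```

```text
position: [446.3, 84.0, 147.8]
force: [-1.4, -8.0, -0.3]
finger_force: 4.0
position: [447.3, 90.4, 147.7]
force: [-2.8, -9.3, 1.5]
finger_force: 4.4
position: [448.6, 96.7, 147.7]
force: [-3.4, -8.0, 1.5]
finger_force: 4.3
position: [450.4, 102.9, 147.6]
force: [-2.6, -7.6, 2.1]
finger_force: 4.6
position: [452.3, 109.0, 147.7]
force: [-3.0, -8.8, 3.3]
finger_force: 4.7
```

```bash

python3 -m creep '[[2.6,6.1,0,-1.5,0.42],[2.6,6,0,-1.5,0.42]]' | grep -E "pos|force:"
python3 -m creep '[[3.1,5.8,0,-1.5,0.42],[3.2,5.8,0,-1.5,0.42]]' | grep -E "pos|force:"
python3 -m creep '[[3.3,5,0,-1.5,0.42],[3.3,5,0,-1.5,0.42]]' | grep -E "pos|force:"
python3 -c "
from h import *
s=st();d=s['position'][:2]-A;print('r',np.hypot(*d),'ang',np.degrees(np.arctan2(d[1],d[0])))"
```

```text
position: [457.4, 120.9, 147.6]
force: [-4.5, -9.2, 2.3]
finger_force: 5.1
position: [463.5, 132.2, 147.6]
force: [-4.9, -9.8, 3.8]
finger_force: 5.4
position: [469.9, 141.9, 147.6]
force: [-5.7, -9.6, 3.0]
finger_force: 5.7
t 29.55 pos [469.9 141.9 147.6] tilt 37.3 az -30.4 y [0.55 0.84 0.04] z [ 0.523 -0.307 -0.795] tip [477.3 137.6 136.5] F [-5.7 -9.6  3. ] T [-1.46  0.68 -1.04] j [ 0.47 -0.18  2.26 -0.76  0.83 -0.04]
r 126.12100363416623 ang 143.25886798766336
```

```bash

python3 -m creep '[[-6.6,-10,0,3,0.42],[-6.3,-11.6,0,3,0.42],[-5.2,-12.1,0,3,0.42],[-3.9,-12.6,0,3,0.42],[-2.5,-13,0,3,0.42],[0.5,-13.5,0,3,0.42],[0,0,0,0,0.42]]' | grep -E "pos|force:"
python3 -m creep '[[-0.5,6.7,0,-1.5,0.42],[0.2,6.7,0,-1.5,0.42]]' | grep -E "pos|force:"
python3 -m creep '[[1.2,6.5,0,-1.5,0.42],[1.3,6.5,0,-1.5,0.42]]' | grep -E "pos|force:"
python3 -m creep '[[1.9,6.3,0,-1.5,0.42]]' | grep -E "pos|force:"
python3 -m creep '[[2,6.3,0,-1.5,0.42]]' | grep -E "pos|force:"
```

```text
position: [447.5, 70.3, 148.4]
force: [-0.1, -0.9, 0.4]
finger_force: 0.0
position: [447.5, 84.5, 148.5]
force: [-0.2, -2.0, -0.2]
finger_force: 0.7
position: [449.9, 97.7, 148.4]
force: [-1.7, -4.4, 1.8]
finger_force: 2.1
position: [451.8, 103.7, 148.4]
force: [-2.0, -4.7, 2.5]
finger_force: 2.8
position: [453.8, 110.1, 148.4]
force: [-2.1, -3.9, 1.8]
finger_force: 1.7
```

```bash

python3 -m creep '[[2.6,6.1,0,-1.5,0.42]]' | grep -E "pos|force:"
python3 -m creep '[[2.6,6,0,-1.5,0.42]]' | grep -E "pos|force:"
python3 -m creep '[[3.1,5.8,0,-1.5,0.42]]' | grep -E "pos|force:"
python3 -m creep '[[3.2,5.8,0,-1.5,0.42]]' | grep -E "pos|force:"
```

```text
position: [456.4, 116.3, 148.4]
force: [-2.1, -3.4, 1.4]
finger_force: 2.0
position: [458.9, 122.1, 148.4]
force: [-3.3, -5.8, 3.4]
finger_force: 3.1
position: [461.8, 127.3, 148.3]
force: [-3.9, -7.1, 4.8]
finger_force: 4.5
position: [464.8, 132.5, 148.3]
force: [-5.1, -9.5, 6.1]
finger_force: 5.5
```

```bash

python3 -m creep '[[3.3,5,0,-1.5,0.42]]' | grep -E "pos|force:"
python3 -m creep '[[3.3,5,0,-1.5,0.42]]' | grep -E "pos|force:"
python3 -m creep '[[0,0,0,0,0.42]]' | grep -E "pos|force:"
```

```text
position: [468.0, 137.3, 148.3]
force: [-6.0, -10.5, 6.3]
finger_force: 5.6
position: [471.2, 142.1, 148.3]
force: [-5.5, -10.5, 6.9]
finger_force: 5.8
position: [471.6, 142.7, 148.3]
force: [-3.3, -7.8, 5.9]
finger_force: 4.4
```

```bash

python3 -m creep '[[-6.6,-10,0,3,0.42],[-6.3,-11.6,0,3,0.42],[-5.2,-12.1,0,3,0.42],[-3.9,-12.6,0,3,0.42],[-2.5,-13,0,3,0.42],[0.5,-13.5,0,3,0.42]]' | grep -E "pos|force:"
python3 -m creep '[[0.2,-13.2,0,3,0.42],[1.7,-13.1,0,3,0.42],[0.5,-12.8,0,3,0.42],[0,0,-1,0,0.42]]' | grep -E "pos|force:"
python3 -m creep '[[-0.3,6.4,0,-1.5,0.42],[-0.2,6.4,0,-1.5,0.42]]' | grep -E "pos|force:"
python3 -m creep '[[-0.8,6.5,0,-1.5,0.42],[-0.9,6.6,0,-1.5,0.42]]' | grep -E "pos|force:"
python3 -m creep '[[-0.1,6.6,0,-1.5,0.42]]' | grep -E "pos|force:"
python3 -m creep '[[-0.1,6.6,0,-1.5,0.42]]' | grep -E "pos|force:"
```

```text
position: [448.0, 71.6, 148.4]
force: [0.3, 2.2, -0.8]
finger_force: 1.1
position: [450.3, 30.8, 147.1]
force: [0.5, 0.7, -0.5]
finger_force: 0.0
position: [449.7, 44.7, 146.8]
force: [-0.2, -2.1, -0.0]
finger_force: 1.1
position: [447.9, 57.9, 146.8]
force: [-0.2, -5.9, -0.8]
finger_force: 2.7
position: [447.7, 64.5, 146.8]
force: [-1.1, -3.4, -0.3]
finger_force: 1.8
position: [447.6, 71.2, 146.7]
force: [-0.2, -3.3, -0.7]
finger_force: 1.9
```

```bash

python3 -m creep '[[-0.5,6.7,0,-1.5,0.42]]' | grep -E "pos|force:"
python3 -m creep '[[0.2,6.7,0,-1.5,0.42]]' | grep -E "pos|force:"
python3 -m creep '[[1.2,6.5,0,-1.5,0.42]]' | grep -E "pos|force:"
python3 -m creep '[[1.3,6.5,0,-1.5,0.42]]' | grep -E "pos|force:"
```

```text
position: [447.1, 77.8, 146.7]
force: [-1.1, -5.2, -0.6]
finger_force: 2.8
position: [447.2, 84.1, 146.7]
force: [-2.5, -8.4, 1.3]
finger_force: 4.3
position: [448.2, 90.1, 146.7]
force: [-3.6, -10.5, 3.3]
finger_force: 5.4
position: [449.5, 96.3, 146.7]
force: [-3.2, -10.6, 3.9]
finger_force: 5.5
```

```bash

python3 -m creep '[[1.9,6.3,0,-1.5,0.42]]' | grep -E "pos|force:"
python3 -m creep '[[2,6.3,0,-1.5,0.42]]' | grep -E "pos|force:"
python3 -m creep '[[2.6,6.1,0,-1.5,0.42]]' | grep -E "pos|force:"
```

```text
position: [451.3, 102.5, 146.7]
force: [-3.5, -10.9, 3.6]
finger_force: 5.7
position: [453.3, 108.6, 146.7]
force: [-3.9, -10.7, 4.1]
finger_force: 5.8
position: [455.8, 114.6, 146.7]
force: [-5.2, -11.4, 4.8]
finger_force: 6.0
```

```bash

python3 -m creep '[[2.6,6,0,-1.5,0.42]]' | grep -E "pos|force:"
python3 -m creep '[[3.1,5.8,0,-1.5,0.42]]' | grep -E "pos|force:"
python3 -m creep '[[3.2,5.8,0,-1.5,0.42]]' | grep -E "pos|force:"
```

```text
position: [458.3, 120.5, 146.6]
force: [-5.8, -11.3, 4.5]
finger_force: 6.2
position: [461.4, 126.2, 146.6]
force: [-5.6, -12.6, 5.3]
finger_force: 6.3
position: [464.5, 131.9, 146.6]
force: [-5.5, -11.6, 5.9]
finger_force: 6.5
```

```bash

python3 -m creep '[[3.3,5,0,-1.5,0.42]]' | grep -E "pos|force:"
python3 -m creep '[[-2,-3,0,0,0.3],[0,0,0,0,0],[0,0,0,0,0]]' | grep -E "pos|force:|gap"
python3 -m creep '[[-8,5,14,0,0],[-12,7,25,0,0],[-12,7,35,0,0],[-10,6,40,0,0],[0,0,50,0,0],[0,0,0,0,0]]' | grep -E "pos|force:"
python3 -c "
from h import *
s=st();lever();p=robot.read_camera('top');q=robot.read_camera('scene')
cv2.imwrite('pics/f.png',np.hstack([cv2.resize(i['pixels'][a:a+120,b:b+120],(400,400),interpolation=2) for i,a,b in((p,120,210),(q,140,170))]))"
```

```text
position: [467.7, 136.7, 146.6]
force: [-6.2, -12.8, 5.4]
finger_force: 6.7
position: [465.8, 135.4, 146.0]
force: [-3.2, -4.3, -2.2]
finger_gap: 42.6
finger_force: 2.4
position: [427.4, 162.2, 317.9]
force: [-0.2, 0.3, -0.1]
finger_force: 0.0
t 36.55 pos [427.4 162.2 317.9] tilt 37.7 az -27.5 y [0.52 0.85 0.05] z [ 0.542 -0.282 -0.792] tip [435.  158.3 306.8] F [-0.2  0.3 -0.1] T [ 0.13  0.23 -0.01] j [ 0.56 -0.48  2.15 -0.61  1.18 -0.29]
lever n 100 [542.15945914  84.17385994] dir 145.5169825756397 minx [528.45578063  92.96972856] grip 575 [635.61893555  75.35131032 140.6815938 ]
```

View pics/f.png

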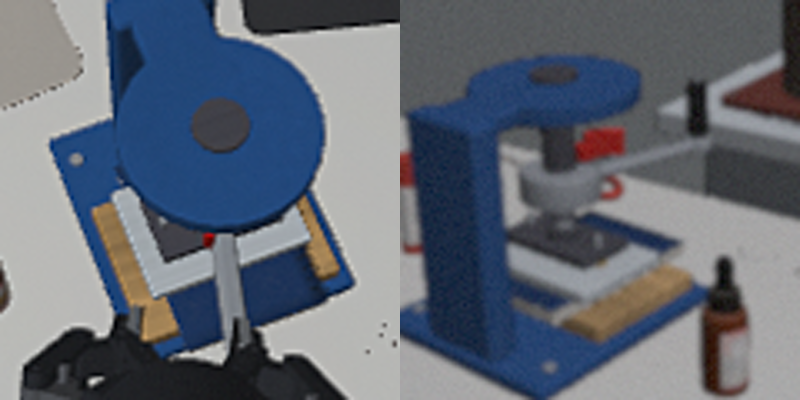

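```bash
python3 -c "
from h import *
p=robot.read_camera('scene');c,m=cloud(p)
k=m&(p['pixels'].max(-1)<70)&(c[...,2]>118)&(c[...,2]<163)&near(c,A,150)&~near(c,A,105)&(c[...,0]<520)
g=c[k].mean(0);d=g[:2]-A;print(k.sum(),g,np.degrees(np.arctan2(d[1],d[0])))
b=m&(abs(c[...,2]-111)<4)&near(c,A,115)&~near(c,A,40)&(c[...,0]<540);print(b.sum(),c[b].mean(0),np.degrees(np.arctan2(*(c[b].mean(0)[:2]-A)[::-1])))
print(robot.outline_of(p,'notebook')[0]['centre'])"
```

```text
84 [452.89628061 111.65977276 139.52174235] 159.07445354851498
91 [499.17698815  93.57230607 110.73685769] 159.3470280911514
[232.8, 207.0]
```

```bash
python3 -c "
from station import robot
print(robot.job_done())"
```

```text
the job is handed in; nothing more can be done
None
```

The job is handed in, with no verdict returned: lever flipped to tighten, handle swung fully back (free-wheeling at about 2–3 N), plate ratcheted onto the notebook to about 14 N moving at the grip (about 7 N unloaded), then released. On release the handle sprang back about 14°, and I did not re-check the force after that.

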